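# Close the cassette clamp with its retaining bar

## Robot

A 7-joint arm with a two-finger parallel gripper is mounted at the origin on the work surface. World frame = base frame: x ahead of the robot, y to its left, z up, the work surface at z = 0. Lengths are in m, angles in rad, forces in N, time in s.
With the tool pointing down it reaches from about 0.4 to 0.85 m from the base axis. Payload 10.4 kg.
Tool frame: the origin (TCP) lies between the finger pads; the fingertips stand 14 mm ahead of it and the grasp point (between the pads) lies 5 mm behind it; z points along the fingers, y is the direction in which the jaws open and shut (so a half turn about z gives the same grasp; the last joint's range is limited). The gripper opens to 87 mm and grips with 3 to 60 N. Pads are 19 mm wide; open, the fingers measure 117 mm over their backs; the gripper's body (75 mm by 190 mm) begins 51 mm behind the grasp point.
Start: joints at [1.28, 0.332, -0.065, 1.46, 0.022, 1.35, -0.088], TCP at [0.165, -0.603, 0.237] pointing down, gripper open.
Joint ranges: [-2.6, 2.6], [-0.5, 2.12], [-1.47, 1.34], [0.16, 2.42], [-1.27, 4.41], [0.06, 2.06], [-2.6, 2.6]. Speed limits (rad/s): [2.22, 2.22, 2.79, 2.79, 3.14, 3.14, 3.14].

## Interface

Orientations are given as a unit quaternion [x, y, z, w].
In Python, from bench import readout, camera, calibration, order gives the robot as it stands.
- The arm moves only by the tool apply_moves, never from a script. Its argument "deltas" is a list of rows, each an object with "translation": the shift along the world's x, y, z in m, a list of three; "turn": the turn, a rotation vector about the world's x, y, z in rad, a list of three; "hand": the finger opening in m, from 0 to 0.087. A call has 1 to 5 rows; each row shifts and turns the pose as measured when the row begins; what a row does not reach is not made up. A row lasts 1/10 s, in which the tool goes at most 50 mm and 8.59 degrees, less where a joint would pass 70% of its speed; a pose out of reach is approached as far as the arm can. A call with a gripper value outside its range is refused whole. The fingers move at their own pace and stop on an object; "newtons" is the grip in N (left out, the last holds). Time passes only in rows, so rows that do not move let the fingers close. It gives the time, the measured TCP pose, the force and the opening at its end, in the units of the state.
- readout.read_state(): the state, without advancing time (a new reading comes with each control period).
- camera(name): name is "scene" or "top"; returns the picture (400x640x3 uint8, red, green, blue); there is no depth.
- calibration(name): a dict with "fx", "fy", "cx", "cy" (pixels), "extrinsics" (4x4, takes a point from world to camera coordinates). Camera axes: x right, y down, z forward; pixel columns grow to the right and rows downward; lengths in m; the calibration is good to about 2 mm. A picture is of the moment at which its call begins. calibration takes no time and is no camera call.
- order.close_job(): hands the job in, once; it reports no verdict.
The state is a dict: "time": time; "joint_positions": joint angles; "joint_vel": joint speeds; "joint_torque": joint torques, N m; "ee_pos": TCP position; "eef_rot": TCP orientation; "ft_force": force on the tool from outside, world axes, zero at the start; "torque": the same for the moment, N m; "width": finger opening in m.
Only numpy, scipy, OpenCV 4.12 (cv2) and the standard library are available. Lean on these libraries where they do the work, as an engineer would, in place of code of your own. Each camera call takes 0.05 s, during which the arm holds its last target. There are 200 camera calls.

## Task

Close the cassette clamp: take the retaining bar that is long enough to span both cheeks and lay it across them, rib up, its near edge tucked in under the two steel lips and its other edge lowered behind the ridges, so that it lies flat on both seats; do not force it, and let go of it. Then press the treadle down to its stop so that the pushers drive the bar fully home against the fences under the lips, and let the treadle come up again. Leave the shorter bar and the other things on the bench where they are.

Things in the scene. Friction and masses are not known exactly. Their poses are not given: they have to be found in the camera images.
- long_bar: Loose aluminium bar 180 mm long (its y), 50 mm wide (x), 12 mm thick, about 0.36 kg. On its middle stands a grip rib 60 mm long (along y), 16 mm thick (along x), from 12 to 42 mm above the underside. Origin: centre of the underside; z up through the rib. Same either way round. Starts flat on the bench, rib up, left or right of the clamp.
- short_bar: A bar of the same section and rib but only 120 mm long, too short for this clamp; it lies on the other side of it. Origin and axes as for long_bar. Leave it alone.
- clamp: Cassette clamp fixed to the bench: white base plate 130 x 210 x 10 mm, an aluminium cheek at each end (|y| from 65 to 100 mm, x from -41 to 41 mm). The flat cheek tops are the seats. Screws set both cheeks to one height: seats 40 to 60 mm above the bench, not reported, to be felt or seen. Origin: centre of the base plate's underside; y from cheek to cheek, -x the lip side (to the robot), z up.
- clamp_mid (a point): Centre of the base plate's upper face, 10 mm above the bench, axes as the clamp's; a row of white cassettes stands here, 36 mm above the bench. Above each seat a wall 13 mm high closes the outer end, its face at |y| = 95 mm. The laid bar has 8 mm of play in x and 10 mm in y; fully home its centre is at x = -4 mm.
- clamp_lip_side (a point): Point on the base plate below the plane of the two upright fences (x = -29 mm). From each fence a steel lip 8 mm thick overhangs its seat by 14 mm (to x = -15 mm), its underside 18 mm above the seat. Lip and ridge do not let the bar slide in flat: it goes in tilted by about 16 degrees, its -x edge down.
- clamp_ridge_side (a point): Point on the base plate below the inner faces of the two ridges (x = +29 mm), which stand 9 mm above the seats on the +x side of the cheeks and keep the bar from coming out.
- treadle (a joint): Angle of the ribbed dark steel treadle (90 mm wide, 85 mm long) on the +x side, hinged 66 mm from the clamp's origin and 30 mm below the seats, so at a height set with the cheeks: 0 = up (outer end slopes up), 0.30 = level, at its stop. A spring returns it; full press takes about 13 N. It moves two pusher posts (|y| = 52 mm, to 8 mm above the seats) 9 mm towards -x, shoving the bar home.
- treadle_spot (a point): Point on the bench straight below the place to press: the middle of the treadle, 62 mm from its hinge (128 mm from the clamp's origin along x). There the upper face of the treadle is about 7 mm below the seats when up, 26 mm below them when down at the stop. Fixed to the clamp.
- slide_box: White box of slides 100 x 50 x 40 mm, bystander. Origin: centre of the underside.
- reagent: Amber reagent bottle, 60 mm across, 130 mm tall, bystander. Origin: centre of the underside.
- pot: Open white pot 64 mm across, 50 mm tall, bystander. Origin: centre of the underside.
- cassette1: Loose white tissue cassette 40 x 28 x 10 mm, bystander, lying left of the clamp towards the robot. Origin: centre of the underside.
- cassette2: Loose white tissue cassette 40 x 28 x 10 mm, bystander, lying left of the clamp away from the robot. Origin: centre of the underside.
- mould: Steel embedding mould, a small open tray 62 x 44 x 16 mm, bystander. Origin: centre of the underside.
- brush: Brush lying on the bench, about 200 mm long, bystander. Origin: at its middle, underside.
Mind the look-alikes: they are no part of the job. What is shaped like the long_bar but purple is not meant.

How it is judged:
On the way, in this order (a step that is already met when the one before it is completed fails the run):
1. the long bar lies flat across both seats, between fences and ridges, near edge under the lips, let go (z of long_bar in the frame of clamp between 0.038 and 0.0625 m and y of long_bar in the frame of clamp between -0.0065 and 0.0065 m and x of long_bar in the frame of clamp between -0.0065 and 0.0055 m and angle between the z axis of long_bar and the z axis of clamp, either way round below 0.05 rad and angle between the y axis of long_bar and the y axis of clamp, either way round below 0.08 rad and contact force between long_bar and clamp above 1 N and contact force between long_bar and the fingers below 0.5 N), for 0.3 s.
2. the treadle is down at its stop with the bar driven home against the fences (all of step 1 and x of long_bar in the frame of clamp below -0.002 m and value of joint treadle above 0.275 rad), for 0.1 s.
At the end, for the whole second after the job is handed in: The long bar lies still, rib up, flat on both seats (underside 38 to 62.5 mm above the bench, resting on the clamp, tilt under 0.05 rad, skew under 0.08 rad), between the end walls, its edge within 2 mm of the fences under the lips, released, and the treadle is up again (below 0.04 rad) (all of step 1 and x of long_bar in the frame of clamp below -0.002 m and value of joint treadle below 0.04 rad and linear speed of long_bar below 0.01 m/s); the robot touches nothing.
It fails at once if the bar is forced: more than 60 N between it and the clamp (contact force between long_bar and clamp above 60 N).
It fails at once if the short bar or another bystander is moved by more than 30 mm (distance of any of short_bar, slide_box, reagent, pot, cassette1, cassette2, mould, brush from where it was at the start of the episode above 0.03 m).
It also fails if it takes over 58 s, if anything falls off the work surface, if the arm or the gripper's body presses on something with over 40 N, if the wrist force passes 120 N, or if a joint passes its speed limit or range.

## Working session

There is one attempt and no reset: what is moved stays moved. The work goes in short steps, Python scripts to look and compute and a tool call to move; the robot and the scene stay as the last step left them, time stands still between calls to the robot, and variables do not carry over. Pictures are saved under pics/ and viewed, about 8 in all and at most 12, crops included, and the job is handed in when it is done.

Besides the shell and the picture viewer there is one more tool, called as name([rows], argument=value, ...), one row to a line, values as JSON. apply_moves: Moves the arm, as the interface text tells. Its arguments: {"type":"object","properties":{"deltas":{"type":"array","items":{"type":"object","properties":{"translation":{"type":"array","items":{"type":"number"}},"turn":{"type":"array","items":{"type":"number"}},"hand":{"type":"number"}}}},"newtons":{"type":"number"}},"required":["deltas"]}

```bash
mkdir -p pics
cat > h.py <<'E'
import numpy as np, cv2
from bench import readout, camera, calibration, order
def K(n):
    c=calibration(n); return c,np.array(c["extrinsics"])
def ray(n,u,v,z):
    c,E=K(n); R,t=E[:3,:3],E[:3,3]
    d=R.T@np.array([(u-c["cx"])/c["fx"],(v-c["cy"])/c["fy"],1]); o=-R.T@t
    return o+d*(z-o[2])/d[2]
def proj(n,p):
    c,E=K(n); q=E[:3,:3]@np.array(p)+E[:3,3]
    return np.array([c["fx"]*q[0]/q[2]+c["cx"],c["fy"]*q[1]/q[2]+c["cy"]])
def shot(n,f):
    im=cv2.cvtColor(camera(n),cv2.COLOR_RGB2BGR); cv2.imwrite("pics/"+f,im); return im
E
python3 - <<'E'
from h import *
for n in("top","scene"):
    shot(n,n+"0.png"); c,E=K(n); print(n,c["fx"],c["cx"],c["cy"],(-E[:3,:3].T@E[:3,3]).round(3),E.round(3).tolist())
s=readout.read_state(); print(s["time"],s["ee_pos"],s["eef_rot"],s["width"],s["ft_force"])
E
```

```text
top 449.20268028468575 315.0898174422461 196.2378840170006 [ 0.431 -0.017  1.381] [[0.003, -1.0, -0.001, -0.017], [-0.997, -0.003, -0.074, 0.531], [0.074, 0.001, -0.997, 1.346], [0.0, 0.0, 0.0, 1.0]]
scene 394.10720462698066 316.3007053217167 198.22581106021227 [ 1.238 -0.456  0.777] [[0.553, 0.833, -0.012, -0.295], [0.544, -0.372, -0.752, -0.258], [-0.631, 0.409, -0.659, 1.48], [0.0, 0.0, 0.0, 1.0]]
0.1 [ 0.16527738 -0.60241238  0.23582789] [ 9.91048475e-01  1.33500999e-01 -1.25557754e-04 -6.22286078e-04] 0.08721637291375028 [-0.14346951  0.05958707 -1.33398341]
```

View pics/top0.png

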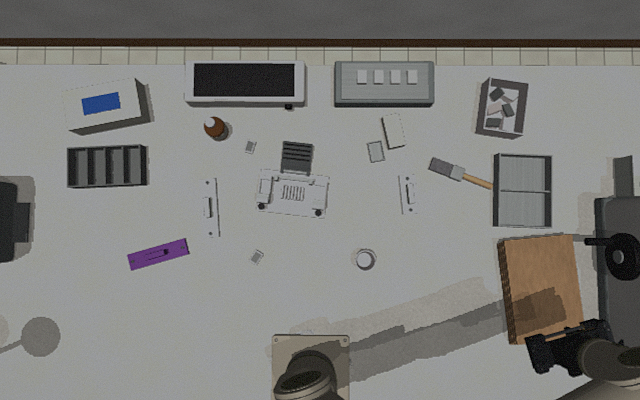

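View pics/scene0.png

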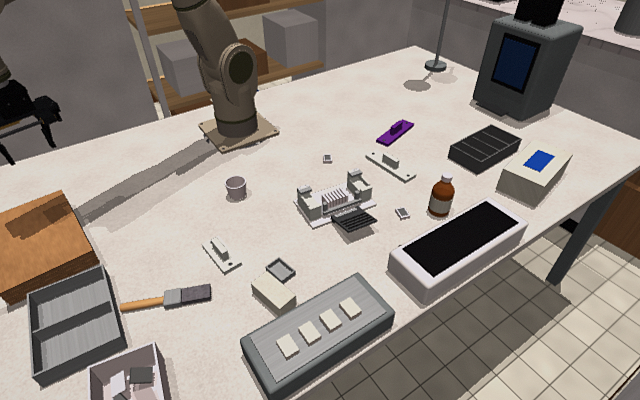

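The top view shows the long bar at (210,207), the clamp at (292,193), the treadle at (297,156) and the short bar at (408,194). In the scene view the long bar is at (390,165) and the clamp at (335,197). I'll zoom in on both.

Run:
```python
from h import *
a=cv2.imread("pics/top0.png")[130:245,190:340]; cv2.imwrite("pics/t1.png",cv2.resize(a,None,fx=5.2,fy=5.2,interpolation=cv2.INTER_CUBIC))
a=cv2.imread("pics/scene0.png")[140:245,285:425]; cv2.imwrite("pics/s1.png",cv2.resize(a,None,fx=5.6,fy=5.6,interpolation=cv2.INTER_CUBIC))
```

```text
(no output)
```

View pics/t1.png

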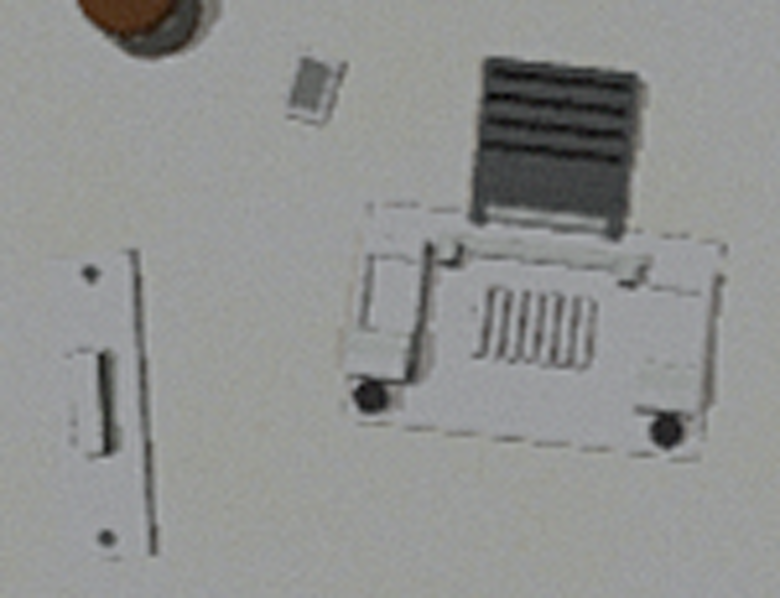

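View pics/s1.png

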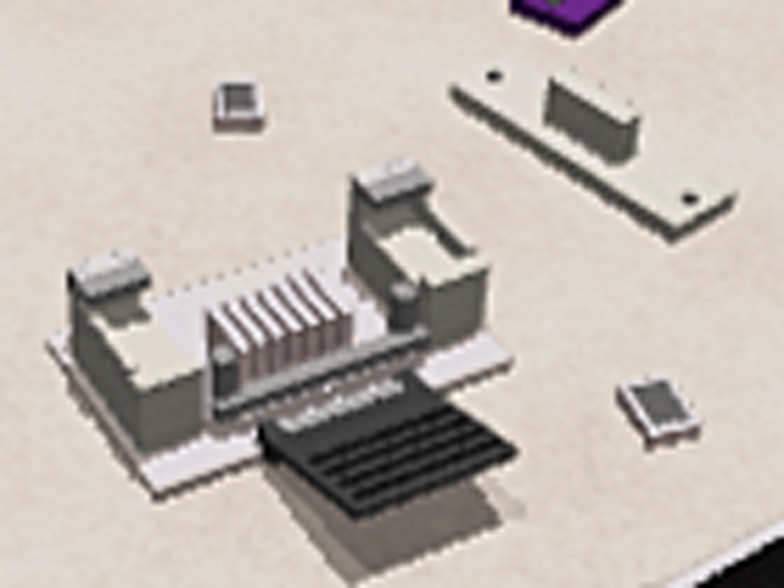

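The top crop gives the bar's screw dots at (91,273) and (107,538). Base corners are at about (370,205), (725,243), (700,458) and (345,420), and the treadle's outer corners are at (485,57) and (638,73). The scene crop gives bar dots at (494,76) and (690,198), base corners at (50,345), (157,497) and (512,360), and the cheek's +x outer top corners at (140,388) and (488,265). Next I turn these into positions and cross-check them.

```bash
cat >> h.py <<'E'
def T(u,v): return (u+.5)/5.2-.5+190,(v+.5)/5.2-.5+130
def S(u,v): return (u+.5)/5.6-.5+285,(v+.5)/5.6-.5+140
def dot(n,f,u,v,r=3):
    g=255-cv2.cvtColor(cv2.imread("pics/"+f),cv2.COLOR_BGR2GRAY).astype(float)
    u,v=int(round(u)),int(round(v)); w=g[v-r:v+r+1,u-r:u+r+1]; w=np.clip(w-np.median(w)-25,0,None)
    ys,xs=np.mgrid[v-r:v+r+1,u-r:u+r+1]; return (w*xs).sum()/w.sum(),(w*ys).sum()/w.sum()
E
python3 - <<'E'
from h import *
np.set_printoptions(precision=4,suppress=True)
for n,f,C,ps in(("top","top0.png",T,[(91,273),(107,538)]),("scene","scene0.png",S,[(494,76),(690,198)])):
    P=[ray(n,*dot(n,f,*C(*p)),.012) for p in ps]; d=P[0]-P[1]
    print(n,"bar dots",P[0][:2],P[1][:2],"mid",((P[0]+P[1])/2)[:2],"sep",np.linalg.norm(d),"yaw of y axis dir",np.degrees(np.arctan2(d[1],d[0])))
tc=[ray("top",*T(*p),.010)[:2] for p in[(370,205),(725,243),(700,458),(345,420)]]
print("top base",np.array(tc),"c",np.mean(tc,0))
for i in range(4): d=tc[i]-tc[(i+1)%4]; print(np.linalg.norm(d),np.degrees(np.arctan2(d[1],d[0])))
sc=[ray("scene",*S(*p),.010)[:2] for p in[(50,345),(157,497),(512,360)]]
print("scene base",np.array(sc),"c",(sc[0]+sc[2])/2)
for i in range(2): d=sc[i]-sc[i+1]; print(np.linalg.norm(d),np.degrees(np.arctan2(d[1],d[0])))
# treadle centre from outer edge, top
for z in(.04,.05,.06): print("treadle outer mid",ray("top",*T(561,65),z)[:2])
E
```

```text
top bar dots [0.5744 0.3162] [0.4192 0.3035] mid [0.4968 0.3098] sep 0.1556846297222235 yaw of y axis dir 4.6757437714043935
scene bar dots [0.42   0.3046] [0.5809 0.3165] mid [0.5005 0.3105] sep 0.1613710229924302 yaw of y axis dir -175.76411312995134
top base [[ 0.6157  0.152 ]
 [ 0.5937 -0.0579]
 [ 0.4668 -0.0433]
 [ 0.4885  0.1652]] c [0.5411 0.054 ]
0.21104205520455077 84.01580352037774
0.12771722483258785 -6.552083522230727
0.20961588287245936 -95.93738480830892
0.12788231202639377 174.0876656617487
scene base [[ 0.4763 -0.0418]
 [ 0.6008 -0.0563]
 [ 0.6213  0.1498]] c [0.5488 0.054 ]
0.12536107686186282 173.3784309738853
0.20710467540402788 -95.68120959326347
treadle outer mid [0.6938 0.0383]
treadle outer mid [0.6919 0.0379]
treadle outer mid [0.6899 0.0375]
```

Both views agree within calibration. The clamp is at about (0.544, 0.054) with its x-axis at -6.1°. The long bar is at about (0.4985, 0.310) with its axis at 4.5°. I'm moving towards the bar.

apply_moves([
  {"translation": [0.04, 0.025, 0], "turn": [0, 0, -0.04], "hand": 0.06},
  {"translation": [0.04, 0.025, 0], "turn": [0, 0, -0.04], "hand": 0.06},
  {"translation": [0.04, 0.025, 0], "turn": [0, 0, -0.04], "hand": 0.06},
  {"translation": [0.04, 0.025, 0], "turn": [0, 0, -0.04], "hand": 0.06},
  {"translation": [0.04, 0.025, 0], "turn": [0, 0, -0.028], "hand": 0.06},
], newtons=30)

```text
time: 0.6
ee_pos: [0.3615, -0.4763, 0.2334]
eef_rot: [1.0, 0.029, -0.003, -0.002]
ft_force: [-0.1, -0.2, 0.4]
width: 0.0615
```

apply_moves([
  {"translation": [0.03, 0.04, 0], "turn": [0, 0, 0], "hand": 0.06},
  {"translation": [0.03, 0.04, 0], "turn": [0, 0, 0], "hand": 0.06},
  {"translation": [0.03, 0.04, 0], "turn": [0, 0, 0], "hand": 0.06},
  {"translation": [0.02, 0.045, 0], "turn": [0, 0, 0], "hand": 0.06},
  {"translation": [0.01, 0.045, 0], "turn": [0, 0, 0], "hand": 0.06},
])

```text
time: 1.1
ee_pos: [0.4836, -0.2631, 0.2307]
eef_rot: [1.0, 0.029, -0.004, -0.003]
ft_force: [0.4, 0.0, 0.0]
width: 0.0601
```

apply_moves([
  {"translation": [0, 0.048, 0], "turn": [0, 0, 0], "hand": 0.06},
  {"translation": [0, 0.048, 0], "turn": [0, 0, 0], "hand": 0.06},
  {"translation": [0, 0.048, 0], "turn": [0, 0, 0], "hand": 0.06},
  {"translation": [0, 0.048, 0], "turn": [0, 0, 0], "hand": 0.06},
  {"translation": [0, 0.048, 0], "turn": [0, 0, 0], "hand": 0.06},
])

```text
time: 1.6
ee_pos: [0.4825, -0.0137, 0.229]
eef_rot: [1.0, 0.029, -0.005, -0.003]
ft_force: [0.6, 0.1, -0.2]
width: 0.0601
```

apply_moves([
  {"translation": [0.004, 0.048, -0.01], "turn": [0, 0, 0], "hand": 0.06},
  {"translation": [0.004, 0.048, -0.01], "turn": [0, 0, 0], "hand": 0.06},
  {"translation": [0.004, 0.048, -0.01], "turn": [0, 0, 0], "hand": 0.06},
  {"translation": [0.004, 0.048, -0.01], "turn": [0, 0, 0], "hand": 0.06},
  {"translation": [0.0, 0.048, -0.01], "turn": [0, 0, 0.02], "hand": 0.06},
])

```text
time: 2.1
ee_pos: [0.4973, 0.2306, 0.1797]
eef_rot: [0.999, 0.038, -0.003, -0.002]
ft_force: [0.7, 0.8, -0.2]
width: 0.06
```

apply_moves([
  {"translation": [0.0, 0.045, -0.02], "turn": [0, 0, 0], "hand": 0.06},
  {"translation": [0.0, 0.036, -0.02], "turn": [0, 0, 0], "hand": 0.06},
  {"translation": [0, 0, -0.02], "turn": [0, 0, 0], "hand": 0.06},
  {"translation": [0, 0, 0], "turn": [0, 0, 0], "hand": 0.06},
])

```text
time: 2.5
ee_pos: [0.4927, 0.3216, 0.1156]
eef_rot: [0.999, 0.043, -0.005, -0.004]
ft_force: [0.3, -1.0, 0.3]
width: 0.06
```

```bash
cat >> h.py <<'E'
from scipy.spatial.transform import Rotation as Ro
def want(jaw_deg,tilt_deg=0,clampy_deg=83.9):
    "tool pointing down, tool y along jaw_deg; tilt about clamp y axis (neg: -x edge down)"
    j=np.radians(jaw_deg); y=np.array([np.cos(j),np.sin(j),0]); z=np.array([0,0,-1.]); x=np.cross(y,z)
    a=np.radians(clampy_deg); k=np.array([np.cos(a),np.sin(a),0])
    return Ro.from_rotvec(np.radians(tilt_deg)*k)*Ro.from_matrix(np.c_[x,y,z])
def err(R):
    s=readout.read_state(); r=Ro.from_quat(s["eef_rot"])
    print("t",round(s["time"],2),"pos",np.round(s["ee_pos"],4),"turn needed",(R*r.inv()).as_rotvec().round(4),"F",np.round(s["ft_force"],1),"w",round(s["width"],4),"q",np.round(s["joint_positions"],2)); return s
E
python3 -c "
from h import *
err(want(-85.5))"
```

```text
t 2.5 pos [0.4927 0.3216 0.1156] turn needed [-0.0071 -0.0098 -0.0074] F [ 0.3 -1.   0.3] w 0.06 q [-0.08  0.45 -0.71  1.67  0.3   1.14 -2.35]
```

apply_moves([
  {"translation": [0.006, -0.0115, -0.02], "turn": [-0.007, -0.01, -0.007], "hand": 0.06},
  {"translation": [0, 0, -0.02], "turn": [0, 0, 0], "hand": 0.06},
  {"translation": [0, 0, -0.015], "turn": [0, 0, 0], "hand": 0.06},
  {"translation": [0, 0, 0], "turn": [0, 0, 0], "hand": 0.06},
])

```text
time: 2.9
ee_pos: [0.5002, 0.3084, 0.0614]
eef_rot: [0.999, 0.038, 0.001, 0.0]
ft_force: [-0.7, -0.7, -1.0]
width: 0.0599
```

```bash
python3 -c "
from h import *
err(want(-85.5))"
```

```text
t 2.9 pos [0.5002 0.3084 0.0614] turn needed [0.0002 0.0021 0.0018] F [-0.7 -0.7 -1. ] w 0.0599 q [-0.09  0.5  -0.68  1.72  0.36  1.05 -2.38]
```

apply_moves([
  {"translation": [-0.001, 0.001, -0.015], "turn": [0, 0.001, 0], "hand": 0.06},
  {"translation": [0, 0, -0.01], "turn": [0, 0, 0], "hand": 0.06},
  {"translation": [0, 0, -0.003], "turn": [0, 0, 0], "hand": 0.06},
  {"translation": [0, 0, 0], "turn": [0, 0, 0], "hand": 0.06},
])

```text
time: 3.3
ee_pos: [0.5005, 0.3095, 0.0335]
eef_rot: [0.999, 0.038, 0.002, -0.0]
ft_force: [0.2, 0.4, -0.1]
width: 0.06
```

apply_moves([
  {"translation": [0, 0, 0], "turn": [0, 0, 0], "hand": 0.01},
  {"translation": [0, 0, 0], "turn": [0, 0, 0], "hand": 0.01},
  {"translation": [0, 0, 0], "turn": [0, 0, 0], "hand": 0.01},
  {"translation": [0, 0, 0], "turn": [0, 0, 0], "hand": 0.01},
  {"translation": [0, 0, 0], "turn": [0, 0, 0], "hand": 0.01},
], newtons=50)

```text
time: 3.8
ee_pos: [0.5012, 0.3103, 0.035]
eef_rot: [0.999, 0.038, 0.003, -0.001]
ft_force: [-0.6, 0.2, 0.3]
width: 0.0282
```

```bash
python3 -c "
from h import *
err(want(-85.5))"
```

```text
t 3.8 pos [0.5012 0.3103 0.035 ] turn needed [-0.002   0.0054  0.0029] F [-0.6  0.2  0.3] w 0.0282 q [-0.1   0.54 -0.66  1.74  0.38  1.   -2.4 ]
```

apply_moves([
  {"translation": [-0.001, 0, -0.006], "turn": [0, 0.005, 0.002], "hand": 0.03},
  {"translation": [0, 0, -0.002], "turn": [0, 0, 0], "hand": 0.03},
])

```text
time: 4.0
ee_pos: [0.5004, 0.3103, 0.0268]
eef_rot: [0.999, 0.039, 0.0, -0.001]
ft_force: [-0.3, 0.3, -0.5]
width: 0.0296
```

apply_moves([
  {"translation": [0, 0, -0.001], "turn": [0, 0, 0], "hand": 0.01},
  {"translation": [0, 0, 0], "turn": [0, 0, 0], "hand": 0.01},
  {"translation": [0, 0, 0], "turn": [0, 0, 0], "hand": 0.01},
  {"translation": [0, 0, 0], "turn": [0, 0, 0], "hand": 0.01},
])

```text
time: 4.4
ee_pos: [0.5009, 0.3106, 0.0266]
eef_rot: [0.999, 0.039, 0.001, -0.001]
ft_force: [-0.8, -1.2, 3.7]
width: 0.0156
```

```bash
python3 -c "
from h import *
err(want(-85.5))"
```

```text
t 4.4 pos [0.5009 0.3106 0.0266] turn needed [-0.0022  0.0017  0.001 ] F [-0.8 -1.2  3.7] w 0.0156 q [-0.11  0.55 -0.66  1.74  0.39  0.99 -2.4 ]
```

apply_moves([
  {"translation": [0, 0, 0.02], "turn": [0, 0, 0], "hand": 0.01},
  {"translation": [0, 0, 0.035], "turn": [0, 0, 0], "hand": 0.01},
  {"translation": [0, 0, 0.04], "turn": [0, 0, 0], "hand": 0.01},
  {"translation": [0, 0, 0.04], "turn": [0, 0, 0], "hand": 0.01},
  {"translation": [0, 0, 0.03], "turn": [0, 0, 0], "hand": 0.01},
])

```text
time: 4.9
ee_pos: [0.4951, 0.3061, 0.1878]
eef_rot: [0.999, 0.039, -0.007, 0.003]
ft_force: [0.2, -0.1, -3.0]
width: 0.0152
```

apply_moves([
  {"translation": [0.004, -0.025, 0.005], "turn": [0, 0, 0.13], "hand": 0.01},
  {"translation": [0.004, -0.025, 0], "turn": [0, 0, 0.14], "hand": 0.01},
  {"translation": [0.004, -0.025, 0], "turn": [0, 0, 0.14], "hand": 0.01},
  {"translation": [0.004, -0.025, 0], "turn": [0, 0, 0.14], "hand": 0.01},
  {"translation": [0.004, -0.025, 0], "turn": [0, 0, 0.14], "hand": 0.01},
])

```text
time: 5.4
ee_pos: [0.5134, 0.1816, 0.1954]
eef_rot: [0.921, 0.389, -0.005, 0.003]
ft_force: [-0.8, 0.5, -3.5]
width: 0.0155
```

apply_moves([
  {"translation": [0.004, -0.025, 0], "turn": [0, 0, 0.14], "hand": 0.01},
  {"translation": [0.004, -0.025, 0], "turn": [0, 0, 0.14], "hand": 0.01},
  {"translation": [0.004, -0.025, 0], "turn": [0, 0, 0.14], "hand": 0.01},
  {"translation": [0.004, -0.025, 0], "turn": [0, 0, 0.14], "hand": 0.01},
  {"translation": [0.004, -0.025, 0], "turn": [0, 0, 0.12], "hand": 0.01},
])

```text
time: 5.9
ee_pos: [0.5308, 0.0499, 0.1913]
eef_rot: [0.728, 0.685, -0.008, 0.004]
ft_force: [0.3, 0.4, -3.9]
width: 0.0156
```

```bash
python3 -c "
from h import *
err(want(-6.1))"
```

```text
t 5.9 pos [0.5308 0.0499 0.1913] turn needed [ 0.016  -0.0058 -0.0451] F [ 0.3  0.4 -3.9] w 0.0156 q [ 0.55  0.27 -0.85  1.72  0.23  1.26 -0.42]
```

apply_moves([
  {"translation": [0.012, 0.002, -0.02], "turn": [0.016, -0.006, -0.045], "hand": 0.01},
  {"translation": [0.012, 0.0, -0.02], "turn": [0, 0, 0], "hand": 0.01},
  {"translation": [0, 0, -0.015], "turn": [0, 0, 0], "hand": 0.01},
  {"translation": [0, 0, 0], "turn": [0, 0, 0], "hand": 0.01},
  {"translation": [0, 0, 0], "turn": [0, 0, 0], "hand": 0.01},
])

```text
time: 6.4
ee_pos: [0.5533, 0.0453, 0.1314]
eef_rot: [0.744, 0.668, -0.003, -0.001]
ft_force: [-0.7, 0.1, -2.8]
width: 0.0153
```

Run:
```python
from h import *
err(want(-6.1))
a=shot("top","top2.png")[130:245,220:370]; b=shot("scene","scene2.png")[130:235,265:405]
cv2.imwrite("pics/t2.png",cv2.resize(a,None,fx=5.2,fy=5.2,interpolation=cv2.INTER_CUBIC))
cv2.imwrite("pics/s2.png",cv2.resize(b,None,fx=5.6,fy=5.6,interpolation=cv2.INTER_CUBIC))
```

```text
t 6.4 pos [0.5533 0.0453 0.1314] turn needed [ 0.0021 -0.0056  0.0014] F [-0.7  0.1 -2.8] w 0.0153 q [ 0.51  0.38 -0.81  1.74  0.3   1.16 -0.49]
```

View pics/s2.png

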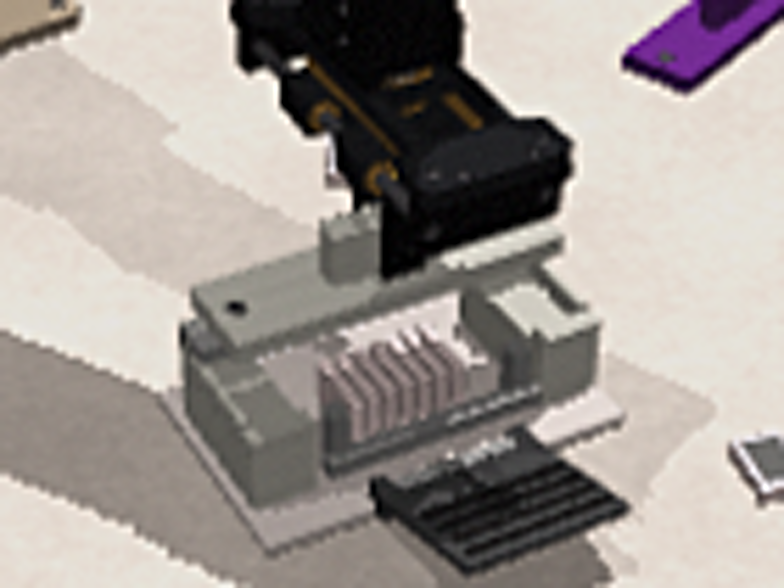

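View pics/t2.png

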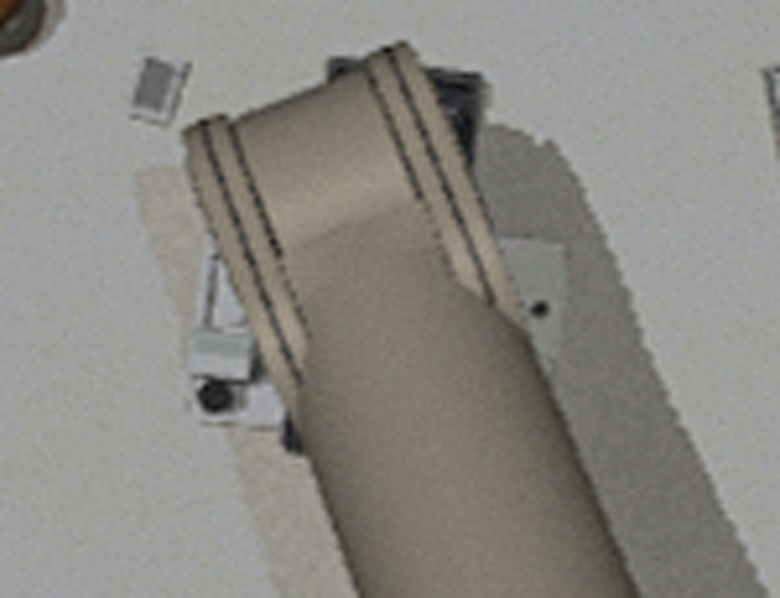

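The bar is held level with its dot at scene (237,308) and top (540,308), and it needs to shift in +y. Next I measure the bar against the clamp, and the cheek height.

Run:
```python
from h import *
np.set_printoptions(precision=4,suppress=True)
T2=lambda u,v:(T(u,v)[0]+30,T(u,v)[1]); S2=lambda u,v:(S(u,v)[0]-20,S(u,v)[1]-10)
z=.1314-.0146
v=np.array([.1062,.9943]); tcp=np.array([.5533,.0453])
for n,f,p in(("top","top2.png",T2(540,308)),("scene","scene2.png",S2(237,308))):
    d=ray(n,*dot(n,f,*p),z)[:2]; print(n,"dot",d,"-> dot rel tcp in clamp axes",(d-tcp)@np.array([.9943,-.1062]),(d-tcp)@v)
# heights from vertical cheek edges: bottom on z=.010, top by matching
u=np.array([.9943,-.1062])
for nm,b,t in(("+y outer",(597,390),(604,322)),("-y outer",(262,505),(258,445)),("-y inner",(318,488),(316,432)),("+y inner",(540,412),(538,335))):
    B=ray("scene",*S2(*b),.010); tv=S2(*t)[1]
    zs=np.linspace(.02,.1,801); vs=np.array([proj("scene",[B[0],B[1],q])[1] for q in zs]); print(nm,"foot",B[:2],"clamp coords rel (.544,.054):",(B[:2]-[.544,.054])@u,(B[:2]-[.544,.054])@v,"top z",zs[np.abs(vs-tv).argmin()])
# knobs and cassette block from top0
for p in((370,397),(667,431)):
    print("knob",[((ray("top",*dot("top","top0.png",*T(*p),r=4),q)[:2]-[.544,.054])@np.c_[u,v]) for q in(.01,.05,.08)])
print("cassettes",(ray("top",*T(536,328),.036)[:2]-[.544,.054])@np.c_[u,v])
```

```text
top dot [ 0.545  -0.0385] -> dot rel tcp in clamp axes 0.0006248016480082008 -0.08425492449785425
scene dot [ 0.5452 -0.0363] -> dot rel tcp in clamp axes 0.0005604009502999864 -0.08197773507537845
+y outer foot [0.5977 0.1513] clamp coords rel (.544,.054): 0.043035553884381815 0.10246302829016267 top z 0.0563
-y outer foot [ 0.571  -0.0409] clamp coords rel (.544,.054): 0.036922364188271266 -0.09154070516642529 top z 0.050600000000000006
-y inner foot [ 0.5766 -0.0112] clamp coords rel (.544,.054): 0.03931531093867525 -0.061320957266027445 top z 0.048Traceback (most recent call last):
  File "<stdin>", line 12, in <module>
  File "h.py", line 10, in proj
    c,E=K(n); q=E[:3,:3]@np.array(p)+E[:3,3]
        ~^^^
  File "h.py", line 4, in K
    c=calibration(n); return c,np.array(c["extrinsics"])
ValueError: time passes only in moves, steps and waits
```

```bash
sed -i 's/^def K(n):/import functools\n@functools.lru_cache(None)\ndef K(n):/' h.py
python3 - <<'E'
from h import *
np.set_printoptions(precision=4,suppress=True)
u=np.array([.9943,-.1062]);v=np.array([.1062,.9943]); M=np.c_[u,v]; o=[.544,.054]
g=lambda p,z:(ray("top",*T(*p),z)[:2]-o)@M
for p in((370,397),(667,431)):
    print("knob",[(ray("top",*dot("top","top0.png",*T(*p),r=4),q)[:2]-o)@M for q in(.03,.05,.08)])
print("cassettes",g((536,328),.036))
print("treadle outer corners",g((485,57),.055),g((638,73),.055))
print("treadle hinge-side corners",g((471,222),.02),g((622,238),.02))
print("lip edge corners (z~.076)",g((347,333),.076),g((412,340),.076),g((640,362),.076),g((698,368),.076))
# top-image base edges, line fits by dark pixels along the -x edge
im=cv2.cvtColor(cv2.imread("pics/top0.png"),cv2.COLOR_BGR2GRAY)
S0=[(50,345),(155,487),(512,352)]
print("scene base",[(ray("scene",*S(*p),.010)[:2]-o)@M for p in S0])
E
```

```text
knob [array([-0.0516,  0.0889]), array([-0.0524,  0.0864]), array([-0.0536,  0.0825])]
knob [array([-0.0528, -0.0838]), array([-0.0535, -0.0838]), array([-0.0547, -0.0838])]
cassettes [-0.0029 -0.0023]
treadle outer corners [0.1477 0.0433] [ 0.148  -0.0451]
treadle hinge-side corners [0.0561 0.0436] [ 0.0564 -0.0455]
lip edge corners (z~.076) [-0.0203  0.1003] [-0.0202  0.0636] [-0.0186 -0.0647] [-0.0184 -0.0974]
scene base [array([-0.0572, -0.1025]), array([ 0.0617, -0.1014]), array([0.0615, 0.107 ])]
```

apply_moves([
  {"translation": [0, 0.005, 0], "turn": [-0.011, -0.104, 0], "hand": 0.01},
  {"translation": [0, 0.005, 0], "turn": [-0.011, -0.104, 0], "hand": 0.01},
  {"translation": [0, 0, 0], "turn": [-0.011, -0.104, 0], "hand": 0.01},
  {"translation": [0, 0, 0], "turn": [0, 0, 0], "hand": 0.01},
])

```text
time: 6.9
ee_pos: [0.5539, 0.0573, 0.1343]
eef_rot: [0.734, 0.66, 0.107, 0.12]
ft_force: [-0.3, 0.0, -4.1]
width: 0.0154
```

```bash
cat >> h.py <<'E'
U=np.array([.9943,-.1062]);V=np.array([.1062,.9943]);O=np.array([.542,.0545])
def bar(R=None,h=.0266,yo=-.0027):
    s=readout.read_state(); r=Ro.from_quat(s["eef_rot"]).as_matrix(); p=np.array(s["ee_pos"])
    c=p+r[:,2]*h; c[:2]+=V*yo; n=-r[:,2]; jaw=r[:,1]; jaw=jaw if jaw[0]>0 else -jaw
    A=c-.025*jaw; cc=lambda q:np.round(np.r_[(q[:2]-O)@U,(q[:2]-O)@V,q[2]]*1e3,1)
    print("clamp coords mm: tcp",cc(p),"centre",cc(c),"A",cc(A),"tilt",round(np.degrees(np.arcsin(-n[:2]@U)),2),"roll",round(np.degrees(np.arcsin(n[:2]@V)),2))
E
python3 - <<'E'
from h import *
err(want(-6.1,-18)); bar()
E
```

```text
t 6.9 pos [0.5539 0.0573 0.1343] turn needed [ 0.0023  0.0078 -0.0004] F [-0.3  0.  -4.1] w 0.0154 q [ 0.56  0.14 -0.85  2.    0.32  0.77 -0.58]
clamp coords mm: tcp [ 11.5   4.1 134.3] centre [ 19.9   1.4 109.1] A [ -3.8   1.3 101.2] tilt 18.46 roll 0.07
```

apply_moves([
  {"translation": [-0.004, -0.001, -0.015], "turn": [0.002, 0.006, 0], "hand": 0.01},
  {"translation": [0, 0, -0.013], "turn": [0, 0, 0], "hand": 0.01},
  {"translation": [0, 0, -0.008], "turn": [0, 0, 0], "hand": 0.01},
  {"translation": [0, 0, 0], "turn": [0, 0, 0], "hand": 0.01},
])

```text
time: 7.3
ee_pos: [0.5509, 0.0556, 0.0977]
eef_rot: [0.735, 0.66, 0.103, 0.116]
ft_force: [0.4, -0.3, -3.3]
width: 0.0158
```

Run:
```python
from h import *
err(want(-6.1,-18)); bar()
b=shot("scene","scene3.png")[130:235,265:405]
cv2.imwrite("pics/s3.png",cv2.resize(b,None,fx=5.6,fy=5.6,interpolation=cv2.INTER_CUBIC))
```

```text
t 7.3 pos [0.5509 0.0556 0.0977] turn needed [ 0.001  -0.0033  0.0016] F [ 0.4 -0.3 -3.3] w 0.0158 q [ 0.53  0.2  -0.83  2.04  0.4   0.71 -0.65]
clamp coords mm: tcp [ 8.8  2.  97.7] centre [16.9 -0.7 72.3] A [-6.9 -0.7 64.7] tilt 17.82 roll 0.1
```

View pics/s3.png

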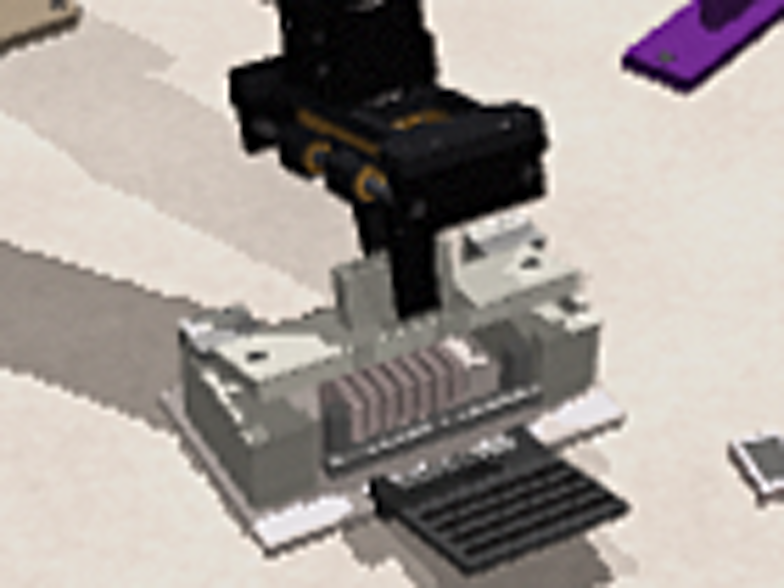

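apply_moves([
  {"translation": [-0.001, 0.001, -0.003], "turn": [0, -0.002, 0], "hand": 0.01},
  {"translation": [0, 0, -0.003], "turn": [0, 0, 0], "hand": 0.01},
  {"translation": [0, 0, -0.003], "turn": [0, 0, 0], "hand": 0.01},
])

```text
time: 7.65
ee_pos: [0.5515, 0.0571, 0.0897]
eef_rot: [0.735, 0.659, 0.105, 0.116]
ft_force: [0.4, 0.4, -3.2]
width: 0.0158
```

apply_moves([
  {"translation": [0, 0, -0.003], "turn": [0, 0, 0], "hand": 0.01},
  {"translation": [0, 0, -0.002], "turn": [0, 0, 0], "hand": 0.01},
])

```text
time: 7.85
ee_pos: [0.5516, 0.057, 0.0843]
eef_rot: [0.735, 0.659, 0.105, 0.117]
ft_force: [-0.5, 0.7, -4.7]
width: 0.0157
```

apply_moves([
  {"translation": [0, 0, -0.002], "turn": [0, 0, 0], "hand": 0.01},
  {"translation": [0, 0, -0.001], "turn": [0, 0, 0], "hand": 0.01},
])

```text
time: 8.05
ee_pos: [0.5515, 0.0569, 0.081]
eef_rot: [0.735, 0.659, 0.105, 0.117]
ft_force: [0.3, 0.4, -3.2]
width: 0.0155
```

Run:
```python
from h import *
err(want(-6.1,-18)); bar()
```

```text
t 8.05 pos [0.5515 0.0569 0.081 ] turn needed [-0.0001  0.0002  0.0021] F [ 0.3  0.4 -3.2] w 0.0155 q [ 0.51  0.23 -0.81  2.05  0.45  0.68 -0.7 ]
clamp coords mm: tcp [ 9.2  3.4 81. ] centre [17.4  0.7 55.7] A [-6.3  0.8 48. ] tilt 18.01 roll 0.03
```

apply_moves([
  {"translation": [-0.001, 0, -0.001], "turn": [0, 0, 0], "hand": 0.01},
  {"translation": [0, 0, -0.001], "turn": [0, 0, 0], "hand": 0.01},
])

```text
time: 8.25
ee_pos: [0.5504, 0.0569, 0.0789]
eef_rot: [0.735, 0.659, 0.105, 0.117]
ft_force: [0.2, -0.5, -3.4]
width: 0.0158
```

apply_moves([
  {"translation": [0, 0, -0.001], "turn": [0, 0, 0], "hand": 0.01},
])

```text
time: 8.35
ee_pos: [0.5507, 0.0569, 0.0783]
eef_rot: [0.735, 0.659, 0.105, 0.117]
ft_force: [-7.5, -1.0, 14.3]
width: 0.0161
```

apply_moves([
  {"translation": [0, 0, -0.001], "turn": [0, 0, 0], "hand": 0.01},
])

```text
time: 8.45
ee_pos: [0.5509, 0.0569, 0.0782]
eef_rot: [0.735, 0.659, 0.104, 0.117]
ft_force: [-13.5, -1.4, 20.9]
width: 0.0153
```

apply_moves([
  {"translation": [0, 0, -0.001], "turn": [0, 0, 0], "hand": 0.01},
])

```text
time: 8.55
ee_pos: [0.5509, 0.057, 0.0782]
eef_rot: [0.735, 0.659, 0.104, 0.118]
ft_force: [-14.8, -2.7, 19.4]
width: 0.0159
```

Run:
```python
from h import *
err(want(-6.1,-18)); bar()
```

```text
t 8.55 pos [0.5509 0.057  0.0782] turn needed [0.0025 0.0014 0.003 ] F [-14.8  -2.7  19.4] w 0.0159 q [ 0.5   0.23 -0.81  2.06  0.46  0.68 -0.71]
clamp coords mm: tcp [ 8.6  3.4 78.2] centre [16.9  0.6 52.9] A [-6.9  0.7 45.2] tilt 18.09 roll 0.18
```

Run:
```python
from h import *
s=readout.read_state(); print(np.round(s["torque"],2),"about clamp y",np.array(s["torque"])[:2]@V)
```

```text
[-0.16  2.75 -0.17] about clamp y 2.719211678635438
```

apply_moves([
  {"translation": [0, 0, 0.002], "turn": [0, 0, 0], "hand": 0.01},
  {"translation": [0, 0, 0], "turn": [0, 0, 0], "hand": 0.01},
])

```text
time: 8.75
ee_pos: [0.5511, 0.0571, 0.0808]
eef_rot: [0.735, 0.659, 0.104, 0.118]
ft_force: [-0.8, 0.6, -3.1]
width: 0.016
```

Run:
```python
from h import *
s=readout.read_state(); print(np.round(s["torque"],2),"about clamp y",np.array(s["torque"])[:2]@V)
err(want(-6.1,-18)); bar()
```

```text
[0.09 0.54 0.03] about clamp y 0.5473169805888468
t 8.75 pos [0.5511 0.0571 0.0808] turn needed [0.003  0.0022 0.0028] F [-0.8  0.6 -3.1] w 0.016 q [ 0.5   0.23 -0.81  2.05  0.46  0.68 -0.7 ]
clamp coords mm: tcp [ 8.8  3.5 80.8] centre [17.1  0.8 55.6] A [-6.7  0.8 47.8] tilt 18.14 roll 0.2
```

apply_moves([
  {"translation": [0, 0, 0.004], "turn": [-0.007, -0.07, 0], "hand": 0.01},
  {"translation": [0, 0, 0], "turn": [0, 0, 0], "hand": 0.01},
])

```text
time: 8.95
ee_pos: [0.5513, 0.0571, 0.0847]
eef_rot: [0.731, 0.655, 0.128, 0.144]
ft_force: [-0.0, -0.4, -3.5]
width: 0.0154
```

Run:
```python
from h import *
err(want(-6.1,-22)); bar()
```

```text
t 8.95 pos [0.5513 0.0571 0.0847] turn needed [0.0019 0.0043 0.003 ] F [-0.  -0.4 -3.5] w 0.0154 q [ 0.49  0.18 -0.8   2.11  0.5   0.6  -0.76]
clamp coords mm: tcp [ 9.   3.6 84.7] centre [19.   0.8 60.1] A [-4.1  0.9 50.6] tilt 22.25 roll 0.14
```

apply_moves([
  {"translation": [-0.003, 0, -0.002], "turn": [0, 0.003, 0.002], "hand": 0.01},
  {"translation": [0, 0, -0.001], "turn": [0, 0, 0], "hand": 0.01},
])

```text
time: 9.15
ee_pos: [0.5481, 0.0568, 0.0815]
eef_rot: [0.73, 0.656, 0.126, 0.142]
ft_force: [1.0, -0.6, -4.6]
width: 0.0154
```

apply_moves([
  {"translation": [0, 0, -0.001], "turn": [0, 0, 0], "hand": 0.01},
])

```text
time: 9.25
ee_pos: [0.5483, 0.0567, 0.0803]
eef_rot: [0.731, 0.656, 0.126, 0.142]
ft_force: [0.4, 0.2, -2.8]
width: 0.0157
```

apply_moves([
  {"translation": [0, 0, -0.001], "turn": [0, 0, 0], "hand": 0.01},
])

```text
time: 9.35
ee_pos: [0.5486, 0.0566, 0.0794]
eef_rot: [0.731, 0.656, 0.126, 0.142]
ft_force: [-6.0, -1.2, 10.1]
width: 0.0156
```

Run:
```python
from h import *
err(want(-6.1,-22)); bar()
```

```text
t 9.35 pos [0.5486 0.0566 0.0794] turn needed [ 0.0017 -0.0025  0.0018] F [-6.  -1.2 10.1] w 0.0156 q [ 0.49  0.19 -0.8   2.11  0.5   0.59 -0.76]
clamp coords mm: tcp [ 6.3  2.8 79.4] centre [16.2  0.  54.7] A [-7.   0.  45.4] tilt 21.86 roll 0.14
```

apply_moves([
  {"translation": [0.001, 0, 0.002], "turn": [0.007, 0.06, 0], "hand": 0.01},
  {"translation": [0.002, 0, 0], "turn": [0.007, 0.065, 0], "hand": 0.01},
  {"translation": [0, 0, 0], "turn": [0, 0, 0], "hand": 0.01},
])

```text
time: 9.65
ee_pos: [0.5522, 0.0567, 0.0816]
eef_rot: [0.738, 0.663, 0.084, 0.094]
ft_force: [1.2, 0.7, -3.8]
width: 0.0158
```

Run:
```python
from h import *
err(want(-6.1,-14.5)); bar()
```

```text
t 9.65 pos [0.5522 0.0567 0.0816] turn needed [ 0.0006 -0.0013  0.0012] F [ 1.2  0.7 -3.8] w 0.0158 q [ 0.51  0.27 -0.81  2.    0.42  0.76 -0.65]
clamp coords mm: tcp [ 9.9  3.2 81.6] centre [16.6  0.5 55.8] A [-7.6  0.5 49.6] tilt 14.43 roll 0.06
```

apply_moves([
  {"translation": [0, 0, -0.002], "turn": [0, 0, 0], "hand": 0.01},
  {"translation": [0, 0, -0.001], "turn": [0, 0, 0], "hand": 0.01},
  {"translation": [-0.002, 0, 0], "turn": [0, 0, 0], "hand": 0.01},
])

```text
time: 9.95
ee_pos: [0.5502, 0.0569, 0.0777]
eef_rot: [0.738, 0.663, 0.085, 0.095]
ft_force: [1.7, -0.2, -0.4]
width: 0.0157
```

apply_moves([
  {"translation": [-0.002, 0.0002, 0], "turn": [0, 0, 0], "hand": 0.01},
  {"translation": [-0.002, 0.0002, 0], "turn": [0, 0, 0], "hand": 0.01},
])

```text
time: 10.15
ee_pos: [0.5455, 0.0574, 0.0778]
eef_rot: [0.738, 0.663, 0.085, 0.095]
ft_force: [1.2, -0.1, -2.1]
width: 0.0155
```

Run:
```python
from h import *
err(want(-6.1,-14.5)); bar()
```

```text
t 10.15 pos [0.5455 0.0574 0.0778] turn needed [0.0011 0.0033 0.0006] F [ 1.2 -0.1 -2.1] w 0.0155 q [ 0.51  0.26 -0.82  2.02  0.42  0.74 -0.66]
clamp coords mm: tcp [ 3.2  3.3 77.8] centre [ 9.9  0.6 52.1] A [-14.3   0.6  45.7] tilt 14.69 roll 0.05
```

apply_moves([
  {"translation": [-0.001, 0.0002, 0.001], "turn": [0, 0.003, 0], "hand": 0.01},
  {"translation": [-0.002, 0.0002, 0], "turn": [0, 0, 0], "hand": 0.01},
])

```text
time: 10.35
ee_pos: [0.5414, 0.0578, 0.0786]
eef_rot: [0.738, 0.663, 0.084, 0.094]
ft_force: [0.9, -0.3, -3.4]
width: 0.0159
```

apply_moves([
  {"translation": [-0.0015, 0.0001, 0], "turn": [0, 0, 0], "hand": 0.01},
])

```text
time: 10.45
ee_pos: [0.5395, 0.0579, 0.0785]
eef_rot: [0.738, 0.663, 0.083, 0.094]
ft_force: [0.1, 0.3, -4.3]
width: 0.0155
```

apply_moves([
  {"translation": [-0.001, 0.0001, 0], "turn": [0, 0, 0], "hand": 0.01},
])

```text
time: 10.55
ee_pos: [0.5381, 0.058, 0.0784]
eef_rot: [0.738, 0.663, 0.083, 0.094]
ft_force: [-0.2, 0.1, -3.5]
width: 0.0153
```

Run:
```python
from h import *
err(want(-6.1,-14.5)); bar()
```

```text
t 10.55 pos [0.5381 0.058  0.0784] turn needed [ 0.0022 -0.0014  0.0002] F [-0.2  0.1 -3.5] w 0.0153 q [ 0.52  0.24 -0.82  2.03  0.41  0.74 -0.65]
clamp coords mm: tcp [-4.2  3.1 78.4] centre [ 2.4  0.3 52.6] A [-21.8   0.3  46.4] tilt 14.44 roll 0.13
```

apply_moves([
  {"translation": [-0.001, 0.0001, 0], "turn": [0, 0, 0], "hand": 0.01},
])

```text
time: 10.65
ee_pos: [0.537, 0.0581, 0.0783]
eef_rot: [0.738, 0.663, 0.083, 0.094]
ft_force: [-0.2, 0.2, -2.4]
width: 0.0158
```

apply_moves([
  {"translation": [-0.001, 0.0001, 0], "turn": [0, 0, 0], "hand": 0.01},
])

```text
time: 10.75
ee_pos: [0.5358, 0.0582, 0.0782]
eef_rot: [0.738, 0.663, 0.083, 0.094]
ft_force: [0.5, -0.2, -3.9]
width: 0.0159
```

apply_moves([
  {"translation": [-0.001, 0.0001, 0], "turn": [0, 0, 0], "hand": 0.01},
])

```text
time: 10.85
ee_pos: [0.5347, 0.0583, 0.0782]
eef_rot: [0.738, 0.663, 0.083, 0.094]
ft_force: [-0.6, 0.0, -4.1]
width: 0.0158
```

Run:
```python
from h import *
err(want(-6.1,-14.5)); bar()
```

```text
t 10.85 pos [0.5347 0.0583 0.0782] turn needed [ 0.0022 -0.0017  0.0002] F [-0.6  0.  -4.1] w 0.0158 q [ 0.52  0.24 -0.83  2.04  0.4   0.74 -0.65]
clamp coords mm: tcp [-7.6  3.  78.2] centre [-1.   0.2 52.5] A [-25.2   0.2  46.2] tilt 14.42 roll 0.14
```

apply_moves([
  {"translation": [-0.0007, 0.0001, 0], "turn": [0, 0, 0], "hand": 0.01},
])

```text
time: 10.95
ee_pos: [0.534, 0.0584, 0.0782]
eef_rot: [0.738, 0.663, 0.083, 0.094]
ft_force: [0.2, 0.1, -4.0]
width: 0.0156
```

apply_moves([
  {"translation": [-0.0007, 0.0001, 0], "turn": [0, 0, 0], "hand": 0.01},
])

```text
time: 11.05
ee_pos: [0.5334, 0.0583, 0.0783]
eef_rot: [0.738, 0.663, 0.083, 0.094]
ft_force: [2.9, -1.0, -3.6]
width: 0.0154
```

apply_moves([
  {"translation": [-0.0007, 0.0001, 0], "turn": [0, 0, 0], "hand": 0.01},
])

```text
time: 11.15
ee_pos: [0.5333, 0.0584, 0.0786]
eef_rot: [0.738, 0.663, 0.084, 0.095]
ft_force: [4.9, -0.4, -7.7]
width: 0.0155
```

apply_moves([
  {"translation": [-0.0007, 0.0001, 0], "turn": [0, 0, 0], "hand": 0.01},
])

```text
time: 11.25
ee_pos: [0.5333, 0.0584, 0.0789]
eef_rot: [0.738, 0.663, 0.084, 0.095]
ft_force: [5.8, -0.4, -7.2]
width: 0.0159
```

Run:
```python
from h import *
err(want(-6.1,-14.5)); bar()
b=shot("scene","scene4.png")[130:235,265:405]
cv2.imwrite("pics/s4.png",cv2.resize(b,None,fx=5.6,fy=5.6,interpolation=cv2.INTER_CUBIC))
```

```text
t 11.25 pos [0.5333 0.0584 0.0789] turn needed [0.0015 0.0015 0.0011] F [ 5.8 -0.4 -7.2] w 0.0159 q [ 0.52  0.23 -0.83  2.05  0.4   0.74 -0.65]
clamp coords mm: tcp [-9.1  3.  78.9] centre [-2.4  0.2 53.2] A [-26.6   0.2  46.9] tilt 14.59 roll 0.09
```

View pics/s4.png

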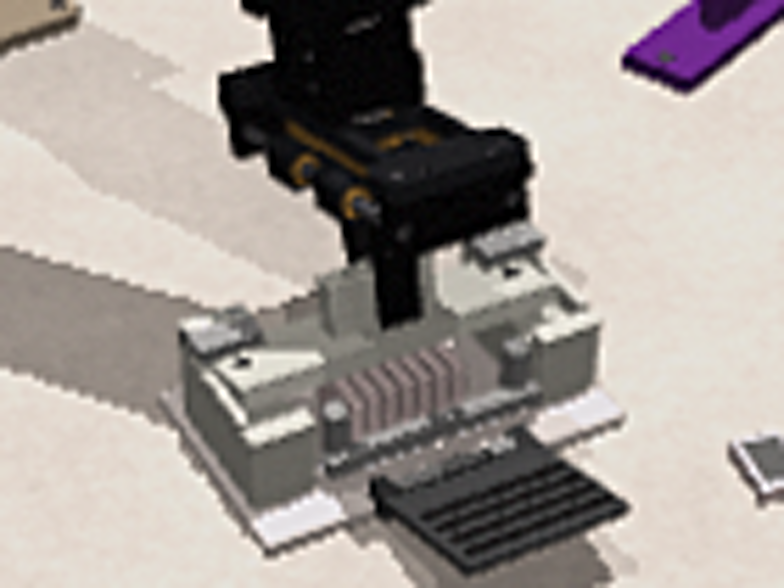

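apply_moves([
  {"translation": [0.001, -0.0001, -0.0007], "turn": [0, 0, 0], "hand": 0.01},
  {"translation": [0.0012, -0.0001, -0.0008], "turn": [0.004, 0.04, 0], "hand": 0.01},
  {"translation": [0.0012, -0.0001, -0.0009], "turn": [0.004, 0.04, 0], "hand": 0.01},
])

```text
time: 11.6
ee_pos: [0.5356, 0.0582, 0.0765]
eef_rot: [0.741, 0.666, 0.056, 0.065]
ft_force: [1.4, -0.0, -2.4]
width: 0.0155
```

Run:
```python
from h import *
err(want(-6.1,-10)); bar()
```

```text
t 11.6 pos [0.5356 0.0582 0.0765] turn needed [ 0.0031 -0.0028 -0.0001] F [ 1.4 -0.  -2.4] w 0.0155 q [ 0.52  0.29 -0.82  1.98  0.38  0.84 -0.62]
clamp coords mm: tcp [-6.8  3.  76.5] centre [-2.2  0.2 50.2] A [-26.8   0.2  46. ] tilt 9.86 roll 0.19
```

apply_moves([
  {"translation": [0.0018, -0.0002, -0.001], "turn": [0.006, 0.042, 0], "hand": 0.01},
  {"translation": [0.0018, -0.0002, -0.001], "turn": [0.005, 0.042, 0], "hand": 0.01},
])

```text
time: 11.8
ee_pos: [0.5387, 0.0579, 0.0744]
eef_rot: [0.743, 0.668, 0.027, 0.031]
ft_force: [-1.2, 0.1, -2.3]
width: 0.0159
```

Run:
```python
from h import *
err(want(-6.1,0)); bar()
```

```text
t 11.8 pos [0.5387 0.0579 0.0744] turn needed [ 0.0106  0.0824 -0.001 ] F [-1.2  0.1 -2.3] w 0.0159 q [ 0.5   0.37 -0.81  1.9   0.37  0.94 -0.58]
clamp coords mm: tcp [-3.6  3.  74.4] centre [-1.4  0.3 47.8] A [-26.3   0.2  45.8] tilt 4.76 roll 0.1
```

apply_moves([
  {"translation": [0.0015, -0.0002, -0.001], "turn": [0.005, 0.042, 0], "hand": 0.01},
  {"translation": [0.0013, -0.0001, -0.0009], "turn": [0.005, 0.04, 0], "hand": 0.01},
  {"translation": [0, 0, 0], "turn": [0, 0, 0], "hand": 0.01},
])

```text
time: 12.1
ee_pos: [0.5415, 0.0577, 0.0724]
eef_rot: [0.743, 0.669, -0.002, -0.002]
ft_force: [-2.0, -1.6, 4.8]
width: 0.0159
```

Run:
```python
from h import *
err(want(-6.1,0)); bar()
```

```text
t 12.1 pos [0.5415 0.0577 0.0724] turn needed [-0.0003 -0.0068 -0.0012] F [-2.  -1.6  4.8] w 0.0159 q [ 0.48  0.44 -0.8   1.81  0.36  1.05 -0.56]
clamp coords mm: tcp [-0.8  3.2 72.4] centre [-1.   0.5 45.8] A [-26.    0.4  46. ] tilt -0.39 roll 0.02
```

apply_moves([
  {"translation": [0, 0, 0], "turn": [0, -0.006, 0], "hand": 0.01},
  {"translation": [0, 0, 0], "turn": [0, 0, 0], "hand": 0.03},
  {"translation": [0, 0, 0], "turn": [0, 0, 0], "hand": 0.04},
  {"translation": [0, 0, 0], "turn": [0, 0, 0], "hand": 0.04},
  {"translation": [0, 0, 0.001], "turn": [0, 0, 0], "hand": 0.04},
])

```text
time: 12.6
ee_pos: [0.5417, 0.058, 0.0739]
eef_rot: [0.743, 0.669, 0.001, 0.001]
ft_force: [0.3, -0.3, -0.6]
width: 0.0372
```

apply_moves([
  {"translation": [0, 0, 0.005], "turn": [0, 0, 0], "hand": 0.04},
  {"translation": [0, 0, 0.02], "turn": [0, 0, 0], "hand": 0.04},
  {"translation": [0, 0, 0.04], "turn": [0, 0, 0], "hand": 0.04},
  {"translation": [0, 0, 0.04], "turn": [0, 0, 0], "hand": 0.02},
  {"translation": [0.02, 0, 0.02], "turn": [0, 0, 0], "hand": 0.0},
])

```text
time: 13.1
ee_pos: [0.5582, 0.0584, 0.2021]
eef_rot: [0.742, 0.67, -0.001, -0.001]
ft_force: [1.1, 1.3, 0.1]
width: 0.0306
```

Run:
```python
from h import *
s=err(want(-6.1,0)); print(proj("top",[.68,.04,.05]))
b=shot("scene","scene5.png")[130:235,265:405]
cv2.imwrite("pics/s5.png",cv2.resize(b,None,fx=5.6,fy=5.6,interpolation=cv2.INTER_CUBIC))
```

```text
t 13.1 pos [0.5582 0.0584 0.2021] turn needed [ 0.0007 -0.0025 -0.0042] F [1.1 1.3 0.1] w 0.0306 q [ 0.53  0.33 -0.86  1.64  0.26  1.29 -0.48]
[296.76073652 146.01381254]
```

View pics/s5.png

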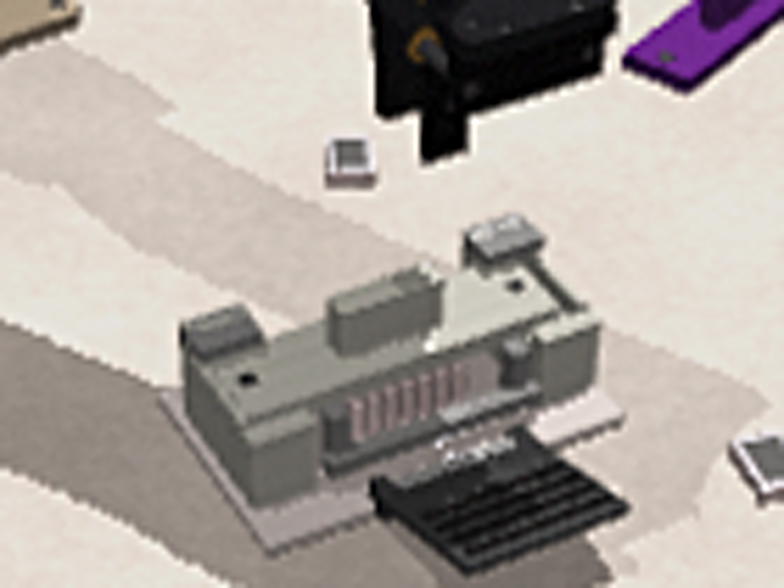

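The bar lies flat, with its dots at (248,379) and (514,286), under both lips and behind the ridges. The gripper is clear of it. Next I press the treadle at about (0.668, 0.041).

apply_moves([
  {"translation": [0.03, -0.005, 0], "turn": [0, 0, 0], "hand": 0.0},
  {"translation": [0.035, -0.005, 0], "turn": [0, 0, 0], "hand": 0.0},
  {"translation": [0.03, -0.005, -0.02], "turn": [0, 0, 0], "hand": 0.0},
  {"translation": [0.01, -0.002, -0.025], "turn": [0, 0, 0], "hand": 0.0},
  {"translation": [0, 0, -0.025], "turn": [0, 0, 0], "hand": 0.0},
])

```text
time: 13.65
ee_pos: [0.6751, 0.0401, 0.1395]
eef_rot: [0.744, 0.669, 0.005, 0.005]
ft_force: [0.5, -0.2, -0.5]
width: 0.0006
```

Run:
```python
from h import *
s=err(want(-6.1,0)); print("spot",[.541,.0546]+.128*U)
for n,f in(("scene","scene5.png"),):
  C=lambda u,v:(S(u,v)[0]-20,S(u,v)[1]-10)
  P=[ray(n,*dot(n,f,*C(*p)),.0573)[:2] for p in((248,379),(514,286))]; print("bar mid in clamp",[((p-O)@U,(p-O)@V) for p in P])
```

```text
t 13.65 pos [0.6751 0.0401 0.1395] turn needed [ 0.0008  0.0151 -0.0002] F [ 0.5 -0.2 -0.5] w 0.0006 q [ 0.39  0.61 -0.76  1.41  0.43  1.27 -0.5 ]
spot [0.6682704 0.0410064]
bar mid in clamp [(np.float64(-0.00033666063637214803), np.float64(-0.07906802952297273)), (np.float64(-0.0031779802382093467), np.float64(0.07798176194004265))]
```

apply_moves([
  {"translation": [-0.006, 0.001, -0.03], "turn": [0, 0.015, 0], "hand": 0.0},
  {"translation": [0, 0, -0.03], "turn": [0, 0, 0], "hand": 0.0},
  {"translation": [0, 0, -0.012], "turn": [0, 0, 0], "hand": 0.0},
  {"translation": [0, 0, 0], "turn": [0, 0, 0], "hand": 0.0},
])

```text
time: 14.05
ee_pos: [0.6676, 0.0407, 0.0616]
eef_rot: [0.744, 0.668, -0.002, -0.002]
ft_force: [-0.5, 0.3, -0.8]
width: 0.0008
```

apply_moves([
  {"translation": [0, 0, -0.004], "turn": [0, 0, 0], "hand": 0.0},
  {"translation": [0, 0, -0.004], "turn": [0, 0, 0], "hand": 0.0},
])

```text
time: 14.25
ee_pos: [0.669, 0.0409, 0.056]
eef_rot: [0.744, 0.668, -0.0, -0.001]
ft_force: [0.3, 0.2, -0.2]
width: 0.0008
```

apply_moves([
  {"translation": [0, 0, -0.004], "turn": [0, 0, 0], "hand": 0.0},
  {"translation": [0, 0, -0.003], "turn": [0, 0, 0], "hand": 0.0},
])

```text
time: 14.45
ee_pos: [0.6705, 0.0408, 0.0514]
eef_rot: [0.744, 0.668, 0.001, 0.001]
ft_force: [-1.9, -1.1, 4.2]
width: 0.0005
```

Contact with the treadle is at about the expected height. I'm pressing on to z ≈ 0.033.

apply_moves([
  {"translation": [-0.001, 0, -0.005], "turn": [0, 0, 0], "hand": 0.0},
  {"translation": [-0.001, 0, -0.005], "turn": [0, 0, 0], "hand": 0.0},
])

```text
time: 14.65
ee_pos: [0.6719, 0.0407, 0.0443]
eef_rot: [0.744, 0.668, 0.004, 0.003]
ft_force: [2.4, -1.6, 7.9]
width: 0.0004
```

apply_moves([
  {"translation": [-0.0005, 0, -0.005], "turn": [0, 0, 0], "hand": 0.0},
  {"translation": [0, 0, -0.005], "turn": [0, 0, 0], "hand": 0.0},
])

```text
time: 14.85
ee_pos: [0.6731, 0.0406, 0.0369]
eef_rot: [0.745, 0.668, 0.005, 0.005]
ft_force: [-6.3, -1.8, 11.5]
width: 0.0003
```

apply_moves([
  {"translation": [0, 0, -0.004], "turn": [0, 0, 0], "hand": 0.0},
])

```text
time: 14.95
ee_pos: [0.6734, 0.0406, 0.034]
eef_rot: [0.745, 0.667, 0.006, 0.005]
ft_force: [-7.4, -1.1, 19.0]
width: 0.0004
```

apply_moves([
  {"translation": [0, 0, -0.003], "turn": [0, 0, 0], "hand": 0.0},
])

```text
time: 15.05
ee_pos: [0.6734, 0.0406, 0.0336]
eef_rot: [0.745, 0.667, 0.005, 0.006]
ft_force: [-16.4, -3.5, 33.3]
width: 0.0005
```

apply_moves([
  {"translation": [-0.001, 0, -0.002], "turn": [0, 0, 0], "hand": 0.0},
  {"translation": [0, 0, -0.002], "turn": [0, 0, 0], "hand": 0.0},
])

```text
time: 15.25
ee_pos: [0.6734, 0.0406, 0.0341]
eef_rot: [0.745, 0.667, 0.006, 0.007]
ft_force: [-9.7, -2.4, 16.6]
width: 0.0
```

Run:
```python
from h import *
s=err(want(-6.1,0))
b=shot("scene","scene6.png")[130:235,265:405]
cv2.imwrite("pics/s6.png",cv2.resize(b,None,fx=5.6,fy=5.6,interpolation=cv2.INTER_CUBIC))
```

```text
t 15.25 pos [0.6734 0.0406 0.0341] turn needed [0.0033 0.0185 0.0033] F [-9.7 -2.4 16.6] w 0.0 q [ 0.37  0.71 -0.71  1.5   0.51  1.1  -0.56]
```

View pics/s6.png

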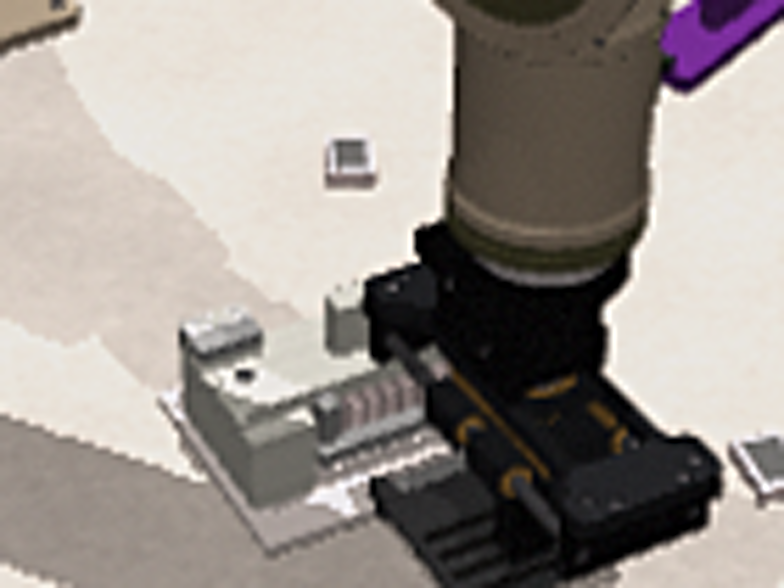

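The treadle looks level, and the bar's dot moved from (248,379) to (243,375), towards the fences. I'll make one more firm hold and then release.

apply_moves([
  {"translation": [-0.001, 0, -0.004], "turn": [0, 0, 0], "hand": 0.0},
  {"translation": [0, 0, -0.003], "turn": [0, 0, 0], "hand": 0.0},
])

```text
time: 15.5
ee_pos: [0.6734, 0.0407, 0.0337]
eef_rot: [0.745, 0.667, 0.006, 0.009]
ft_force: [-17.7, -3.1, 27.3]
width: 0.0002
```

apply_moves([
  {"translation": [0, 0, 0.005], "turn": [0, 0, 0], "hand": 0.0},
  {"translation": [0, 0, 0.008], "turn": [0, 0, 0], "hand": 0.0},
  {"translation": [0, 0, 0.01], "turn": [0, 0, 0], "hand": 0.0},
  {"translation": [0, 0, 0.02], "turn": [0, 0, 0], "hand": 0.0},
  {"translation": [0, 0, 0.04], "turn": [0, 0, 0], "hand": 0.0},
])

```text
time: 16.0
ee_pos: [0.6697, 0.0407, 0.1165]
eef_rot: [0.745, 0.667, 0.002, 0.007]
ft_force: [1.0, -0.3, -0.2]
width: 0.0004
```

apply_moves([
  {"translation": [0, 0, 0.04], "turn": [0, 0, 0], "hand": 0.0},
  {"translation": [0, 0.0, 0.04], "turn": [0, 0, 0], "hand": 0.0},
  {"translation": [-0.03, -0.03, 0.02], "turn": [0, 0, 0], "hand": 0.0},
  {"translation": [-0.03, -0.03, 0], "turn": [0, 0, 0], "hand": 0.0},
  {"translation": [-0.03, -0.04, 0], "turn": [0, 0, 0], "hand": 0.0},
])

```text
time: 16.5
ee_pos: [0.5819, -0.0522, 0.2272]
eef_rot: [0.741, 0.672, 0.009, 0.009]
ft_force: [1.3, -1.1, 1.1]
width: 0.0005
```

apply_moves([
  {"translation": [-0.01, -0.04, 0], "turn": [0, 0, 0], "hand": 0.0},
  {"translation": [0, -0.04, 0], "turn": [0, 0, 0], "hand": 0.0},
  {"translation": [0, -0.03, 0], "turn": [0, 0, 0], "hand": 0.0},
  {"translation": [0, 0, 0], "turn": [0, 0, 0], "hand": 0.0},
  {"translation": [0, 0, 0], "turn": [0, 0, 0], "hand": 0.0},
])

```text
time: 17.0
ee_pos: [0.5679, -0.1737, 0.2301]
eef_rot: [0.744, 0.669, 0.008, 0.013]
ft_force: [0.6, 0.7, -0.0]
width: 0.0009
```

Run:
```python
from h import *
s=err(want(-6.1,0))
b=shot("scene","scene7.png")[130:235,265:405]
cv2.imwrite("pics/s7.png",cv2.resize(b,None,fx=5.6,fy=5.6,interpolation=cv2.INTER_CUBIC))
C=lambda u,v:(S(u,v)[0]-20,S(u,v)[1]-10)
for p in((243,375),(510,283)): q=ray("scene",*dot("scene","scene7.png",*C(*p)),.0573)[:2]; print((q-O)@U,(q-O)@V)
```

```text
t 17.0 pos [ 0.5679 -0.1737  0.2301] turn needed [ 0.0085  0.0304 -0.0003] F [ 0.6  0.7 -0. ] w 0.0009 q [ 0.84  0.34 -0.77  1.55  0.25  1.32 -0.06]
-0.0060603453925455525 -0.07941036632027082
-0.009400410101761578 0.08032344909579822
```

View pics/s7.png

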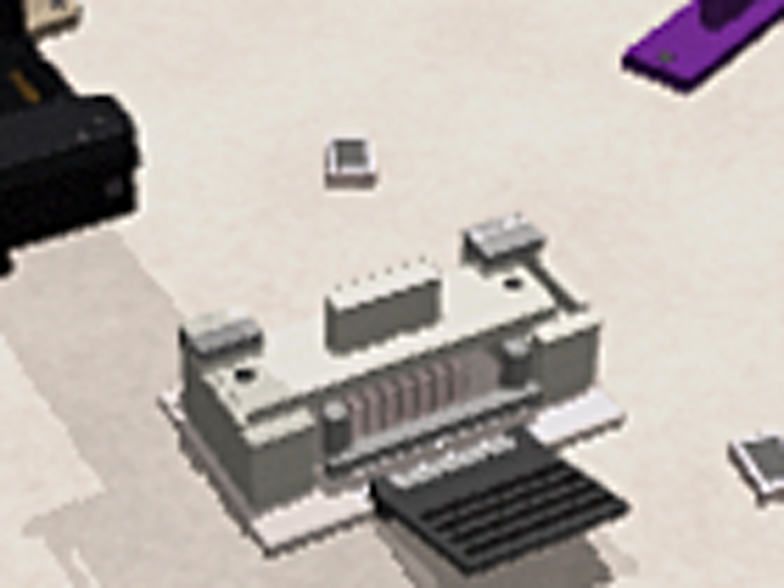

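The bar moved about 6 mm towards the fences and lies flat, with its dots at (243,375) and (512,284). The treadle is up and the arm is clear, so I'm handing the job in.

```bash
python3 -c "
from h import *
order.close_job()"
```

```text
the job is handed in; nothing more can be done
```

I laid the long bar across both seats, pressed the treadle to its stop, let it come up and handed the job in at about 17 s; no verdict was reported.

**Laying the bar:** I gripped it by the rib and touched its near edge to the seats at two tilts. Both gave a seat height of about 45 mm. It then went in tilted about 14.5°, touched the fences at about 6 N, was lowered flat and released.

**Pressing the treadle:** I pressed with closed fingers to a stop at the predicted height, 27–33 N at the wrist. The bar moved about 6 mm towards the fences.

**Last checks:**
- The final picture shows the bar flat, rib up and under both lips, the treadle up and the arm clear, with wrist force near zero.
- The camera alone put the bar centre at about x = -7.7 mm, y = 0.5 mm, against the stated home position of x = -4 mm. I put the difference down to 2–4 mm of error in the camera and clamp-pose estimate, because the two views also disagreed on the clamp's x by a few millimetres.
- I kept clear of the short bar and the other bystanders, but I did not re-measure their positions at the end.

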